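# Hold a disc flush on the sloping sanding plate, up to its stop

### The job

Pick up the white disc by the wooden bar on its back, tilt it to match the sloping sanding plate of the green jig, lay it flat on the plate well clear of the steel stop rail, then slide it down the slope until you feel its rim meet the rail. Press it in until the spring-loaded plate has sunk about half of its 8 mm travel, and finish like that: the program ends while still gripping the bar, with the disc held flush, pressed and touching the rail, not let go. Do not knock the other things on the bench about.

Things in the scene. Friction and masses are not known exactly. Their poses are not given: they have to be found in the camera images.
- disc: Rigid white disc, diameter 120 mm, 8 mm thick, 0.13 to 0.25 kg, lying on the bench with a wooden grip bar standing on its back: bar 60 mm long (along the disc's x), 24 mm wide (along its y), 40 mm tall, so its top is 48 mm above the disc's underside. Origin: centre of the flat underside, z along the bar upwards.
- disc_bar (a point): Point to grip inside the bar, on the disc's axis, 34 mm above the disc's underside; same axes as the disc.
- jig: Green steel base of the sanding jig, 200 x 190 mm and 14 mm thick, bolted down; origin: centre of its underside; x points from its low edge, which is turned to the robot, to its high edge. On it a grey cradle, hinged across its low edge (85 mm before the origin, 36 mm up), is locked at a slope of about 15 to 35 degrees, different each time.
- plate_face (a point): Centre of the working face of the sloping sanding plate (red-brown abrasive on aluminium, 158 mm along the slope by 150 mm across). Its x points up the slope, away from the robot, y runs level across the slope, z is the face's normal, pointing up and towards the robot. The point moves with the plate. The stop rail's inner face is 80 mm down the slope from the plate's centre, so the disc's centre is 20 mm down-slope of it (x = -20 mm) when its rim meets the rail.
- plate (a joint): How far the plate has sunk along its normal against its springs, in m: 0 untouched, 0.008 bottomed. It starts to give at a push of about 1.5 N and takes about 1.8 N more for each mm: 4 mm needs about 9 N in all, the disc's weight included.
- rail_stop: Straight steel stop rail across the low edge of the slope, 150 mm long, 10 mm thick, standing 9 mm proud of the untouched plate; carried by the cradle on stiff springs (gives 0.25 mm per N down the slope, 3 mm at most), does not sink with the plate. Origin 20 mm below the untouched plate's surface, in the middle of its thickness; axes as plate_face.
- screwdriver: Bystander: loose screwdriver 190 mm long, lying along its x; origin midway under it.
- spare_wheel: Bystander: loose grey spare grinding wheel, diameter 100 mm, 22 mm thick, lying flat; origin: centre of its underside.
- paint_tin: Bystander: loose paint tin, diameter 72 mm, 85 mm tall, standing; origin: centre of its underside.
- wrench: Bystander: loose wrench 180 mm long, lying along its x; origin midway under it.
- parts_cup: Bystander: loose grey plastic cup, diameter 72 mm, 70 mm tall; origin: centre of its underside.
- offcut: Bystander: loose wooden offcut 90 x 45 x 18 mm, lying flat; origin: centre of its underside.
There are look-alikes about, which are no part of the job. There is more than one size of the disc; the job needs the smallest.

How it is judged:
By the outcome, as a careful person would: the job done as asked, in the order asked, and still so for the second after the job is handed in, while the arm keeps its last pose, push and grip.
It also fails if it takes over 51 s, if anything falls off the work surface, if the arm or the gripper's body presses on something with over 40 N, if the wrist force passes 120 N, or if a joint passes its speed limit or range.

### The arm

A 6-joint arm with a two-finger parallel gripper is mounted at the origin on the work surface. World frame = base frame: x ahead of the robot, y to its left, z up, the work surface at z = 0. Lengths are in m, angles in rad, forces in N, time in s.
With the tool pointing down it reaches from about 0.35 to 0.775 m from the base axis. Payload 5.5 kg.
Tool frame: the origin (TCP) lies midway between the tips of the shut fingers; the grasp point (between the pads) lies 19 mm behind it; z points along the fingers, y is the line along which they close (so a half turn about z gives the same grasp; the last joint's range is limited). The gripper opens to 85 mm and grips with 20 to 120 N. Pads are 22 mm wide; open, the fingers measure 114 mm over their backs; the gripper's body (76 mm by 85 mm) begins 54 mm behind the grasp point. The pads swing forward as they close: fully open they stand 13 mm farther back than shut.
Start: joints at [1.161, 0.313, 0.046, 1.304, 0, 1.431], TCP at [0.153, 0.554, 0.231] pointing down, gripper open.
Joint ranges: [-2.76, 2.76], [-0.86, 1.69], [-1.03, 1.26], [-2.2, 2.34], [-1.47, 1.5], [-3.14, 3.14]. Speed limits (rad/s): [2.57, 2.57, 3.14, 3.14, 3.14, 3.14].

### API

Orientations are given as a unit quaternion [w, x, y, z].
In Python, from workcell import env gives the robot as it stands.
- The arm moves only by the tool move_arm, never from a script. Its argument "targets" is a list of rows, each a list of 3 entries, a list of its own where there are three numbers: the shift along the tool's x, y, z in mm, then the turn, a rotation vector about the tool's x, y, z in units of 10 degrees (1.0 is 10 degrees), then the closure, from -1 (fully open) to 1 (shut). In form: [[[dx, dy, dz], [ax, ay, az], gripper], ...]. A call has 1 to 5 rows; each row is the pose to reach, as a shift and turn from the pose commanded when the call began, along the tool's axes at that moment; what a row does not reach only later rows make up. A row lasts 1/8 s, in which the tool goes at most 62.5 mm and 10.7 degrees, less where a joint would pass 70% of its speed; a pose out of reach is approached as far as the arm can. A call with a gripper value outside its range is refused whole. The fingers move at their own pace and stop on an object; "squeeze" is the grip in N (left out, the last holds). Time passes only in rows, so rows that repeat a pose let the fingers close. It gives the time, the measured TCP pose, the force, the opening and the grip force at its end, in the units of the state.
- env.get_state(): the state, without advancing time (a new reading comes with each control period).
- env.read_camera(name): name is "side" or "top"; returns a dict with "pixels" (384x512x3 uint8, red, green, blue), "fovy" (degrees; the focal length in pixels is half the picture's height over the tangent of half this angle, whatever the lens; pixels are square), "cx", "cy" (the principal point, pixels), "extrinsics" (4x4, takes a point from world to camera coordinates). Camera axes: x right, y up, looking along -z (the intrinsics and any distortion apply to the point x, -y, -z); pixel columns grow to the right and rows downward; lengths in m; the calibration is good to about 2 mm. A picture is of the moment at which its call begins. There is no depth.
- env.hand_in(): hands the job in; it is judged then, once.
Trained networks look in a picture, given as the dict that the camera call returned (one of the last four; its "shot" number tells which), for a name from the list of things; names that differ only in an ending like _2 or _b are one class to them, and where a whole thing is asked for, a point or a joint stands for the part that bears it (a point fixed in the world has none). Each returns a list of dicts, best first, with "confidence" (0 to 1); they miss things now and then, are a little off and sometimes report something else, mostly with a low value. They report only what shows in the picture. A call takes as long as a camera call. They do not tell look-alikes from the thing itself.
- env.spot_in(thing, picture): "centre" ([x, y, z] in m, in world coordinates, good to about 4 mm: the middle of the surface that is visible of it).
- env.regions_of(thing, picture): "mask" (384x512 bool, what is visible of it).
- env.landmark_of(thing, picture): "centre" ([x, y, z] in m, in world coordinates, good to about 4 mm: a listed point, or the origin of a listed thing).
The state is a dict: "clock": time; "joint_pos": joint angles; "qvel": joint speeds; "tau": joint torques, N m; "tcp_pos": TCP position; "orientation": TCP orientation; "wrist_force": force on the tool from outside, world axes, zero at the start; "ft_torque": the same for the moment, N m; "finger_gap": finger opening in m; "grip_force": force on a finger pad.
Only numpy, scipy, OpenCV 4.12 (cv2) and the standard library are available. Lean on these libraries where they do the work, as an engineer would, in place of code of your own. Each camera call takes 0.05 s, during which the arm holds its last target. There are 200 camera calls.

## Working session

There is one attempt and no reset: what is moved stays moved. The work goes in short steps, Python scripts to look and compute and a tool call to move; the robot and the scene stay as the last step left them, time stands still between calls to the robot, and variables do not carry over. Pictures are saved under pics/ and viewed, at most 10 in all, crops included, and the job is handed in when it is done.

Besides the shell and the picture viewer there is one more tool, called after "Emit:" by a JSON object that holds its "api" and its "payload", one argument or row to a line. move_arm: Moves the arm, as the interface text tells. Its arguments: {"type":"object","properties":{"targets":{"type":"array","items":{"type":"array"}},"squeeze":{"type":"number"}},"required":["targets"]}

```bash
mkdir -p pics; ls; python3 - <<'E'
from workcell import env
import cv2, numpy as np
s=env.get_state(); print({k:np.round(v,3).tolist() for k,v in s.items()})
for n in ["top","side"]:
    p=env.read_camera(n)
    cv2.imwrite(f"pics/{n}0.png",p["pixels"][:,:,::-1])
    print(n,[ (k,np.round(p[k],3).tolist()) for k in p if k!="pixels"])
    for t in ["disc","disc_bar","jig","plate_face","rail_stop","spare_wheel","paint_tin","wrench","screwdriver","parts_cup","offcut"]:
        print(t,[(np.round(d["centre"],3).tolist(),round(d["confidence"],2)) for d in env.landmark_of(t,p)])
E
```

```text
pics
{'clock': 0.0, 'joint_pos': [1.161, 0.314, 0.045, 1.304, -0.0, 1.431], 'qvel': [0.002, 0.001, 0.001, 0.0, -0.001, 0.0], 'tau': [-0.001, -48.062, 29.854, 0.019, -0.0, 0.0], 'tcp_pos': [0.153, 0.554, 0.23], 'orientation': [-0.0, 0.134, 0.991, -0.001], 'wrist_force': [0.413, -0.321, -0.678], 'ft_torque': [-0.008, 0.017, 0.036], 'grip_force': 0.0, 'finger_gap': 0.085}
top [('fovy', 42.464), ('cx', 253.794), ('cy', 187.561), ('extrinsics', [[0.014, -1.0, 0.013, -0.014], [0.996, 0.015, 0.083, -0.525], [-0.083, 0.012, 0.996, -1.461], [0.0, 0.0, 0.0, 1.0]]), ('shot', 1)]
disc [([0.268, 0.401, -0.003], 0.94), ([0.585, 0.181, -0.002], 0.66), ([0.401, 0.239, -0.0], 0.63)]
disc_bar [([0.267, 0.398, 0.044], 0.73), ([0.403, 0.232, 0.045], 0.61), ([0.585, 0.177, 0.032], 0.59)]
jig [([0.564, -0.228, 0.001], 0.95)]
plate_face []
rail_stop [([0.489, -0.245, 0.037], 0.63)]
spare_wheel [([0.77, 0.042, 0.001], 0.78)]
paint_tin [([0.773, -0.163, 0.0], 0.75)]
wrench [([0.531, -0.46, 0.001], 0.65)]
screwdriver [([0.587, -0.013, 0.0], 0.89), ([0.768, -0.162, 0.005], 0.61)]
parts_cup [([0.445, 0.432, 0.0
[... 255 characters left out ...]

disc [([0.267, 0.399, -0.002], 0.87), ([0.58, 0.18, -0.002], 0.81)]
disc_bar [([0.407, 0.235, 0.045], 0.93), ([0.267, 0.399, 0.047], 0.72), ([0.586, 0.176, 0.033], 0.67)]
jig [([0.564, -0.23, 0.002], 0.9)]
plate_face [([0.555, -0.232, 0.085], 0.72)]
rail_stop [([0.482, -0.242, 0.038], 0.59)]
spare_wheel [([0.767, 0.039, 0.0], 0.89)]
paint_tin [([0.763, -0.163, -0.003], 0.77), ([0.45, 0.428, -0.003], 0.54), ([0.566, -0.228, 0.002], 0.49)]
wrench [([0.533, -0.458, 0.002], 0.91)]
screwdriver [([0.584, -0.008, -0.001], 0.63), ([0.768, 0.041, -0.0], 0.39)]
parts_cup [([0.45, 0.43, -0.002], 0.57), ([0.583, -0.011, 0.0], 0.51)]
offcut [([0.404, 0.012, 0.003], 0.74), ([0.556, -0.228, 0.085], 0.38)]
```

View pics/top0.png

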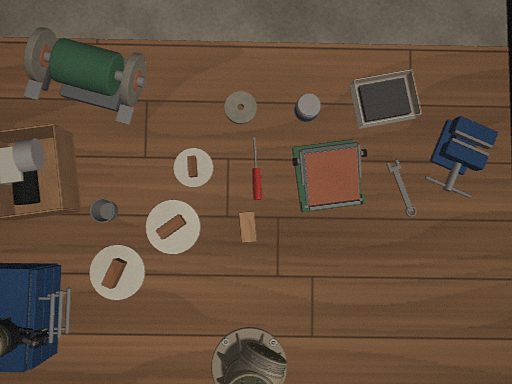

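View pics/side0.png

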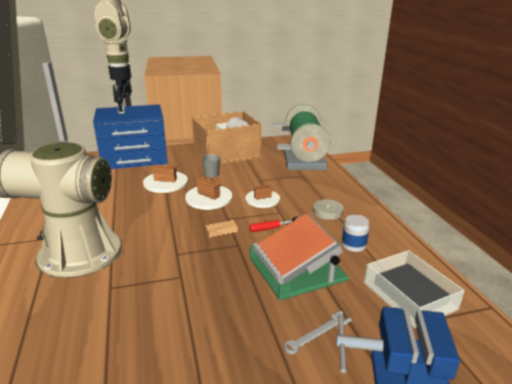

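The candidates in the top view are white discs at (193,167), (173,227) and (117,272). The one at (193,167) is smallest: about 40 px across against about 54 px, or roughly 115 mm against 155 mm. The jig is at (331,176), turned slightly. Next I'll measure the disc and bar, and fit the plate from its masks, with one close crop.

```bash
cat > h.py <<'E'
from workcell import env
import cv2, numpy as np
from scipy.optimize import least_squares
from scipy.spatial.transform import Rotation as R
def proj(p,X):
    E=p["extrinsics"]; c=np.atleast_2d(X)@E[:3,:3].T+E[:3,3]
    f=p["pixels"].shape[0]/2/np.tan(np.radians(p["fovy"])/2)
    return np.c_[p["cx"]-f*c[:,0]/c[:,2], p["cy"]+f*c[:,1]/c[:,2]]
def onplane(p,uv,z):
    E=np.array(p["extrinsics"]); f=p["pixels"].shape[0]/2/np.tan(np.radians(p["fovy"])/2)
    uv=np.atleast_2d(uv); d=np.c_[(uv[:,0]-p["cx"])/f,-(uv[:,1]-p["cy"])/f,-np.ones(len(uv))]@E[:3,:3]
    o=-E[:3,:3].T@E[:3,3]; return o+d*((z-o[2])/d[:,2])[:,None]
def quad(m):
    c=max(cv2.findContours(m.astype(np.uint8),0,cv2.CHAIN_APPROX_NONE)[0],key=cv2.contourArea)
    h=cv2.convexHull(c)
    for e in np.linspace(2,30,57):
        a=cv2.approxPolyDP(h,e,True)
        if len(a)<=4: break
    return a[:,0].astype(float)
E
python3 - <<'E'
from h import *
P={n:env.read_camera(n) for n in ["top","side"]}
for n,p in P.items():
    for t in ["disc","disc_bar","plate_face","rail_stop"]:
        for i,d in enumerate(env.regions_of(t,p)):
            m=d["mask"]; ys,xs=np.nonzero(m)
            r=cv2.minAreaRect(np.c_[xs,ys].astype(np.float32))
            print(n,t,round(d["confidence"],2),m.sum(),np.round(r[0],1),np.round(r[1],1),round(r[2],1))
            if t in("plate_face",) and d["confidence"]>.4: print(quad(m).tolist())
            if t=="disc" and n=="top": print("  world",onplane(p,[[xs.mean(),ys.mean()]],.008).round(4), "diam mm",1000*np.linalg.norm(np.diff(onplane(p,[[xs.min(),ys.mean()],[xs.max()+1,ys.mean()]],.008),axis=0)).round(4))
            if t=="disc_bar" and n=="top":
                b=cv2.boxPoints(r); w=onplane(p,b,.048); print("  barworld",w.mean(0).round(4),(w[1]-w[0]).round(3),(w[2]-w[1]).round(3))
            np.save(f"{n}_{t}_{i}.npy",m)
a=P["top"]["pixels"][135:220,160:375]; a=cv2.resize(a,None,fx=3,fy=3,interpolation=2)
b=P["side"]["pixels"][175:300,230:360]; b=cv2.resize(b,None,fx=2.6,fy=2.6,interpolation=2)
c=np.zeros((a.shape[0]+b.shape[0],a.shape[1],3),np.uint8); c[:a.shape[0]]=a; c[a.shape[0]:,:b.shape[1]]=b
cv2.imwrite("pics/crop1.png",c[:,:,::-1])
E
```

```text
top disc 0.85 2367 [116.5 271.5] [53. 55.] 90.0
  world [[0.2693 0.3978 0.008 ]] diam mm 166.0
top disc 0.6 1248 [192.5 167. ] [38. 39.] 90.0
  world [[0.5857 0.1799 0.008 ]] diam mm 121.1
top disc 0.59 2247 [173.  226.5] [53. 52.] 90.0
  world [[0.4055 0.2352 0.008 ]] diam mm 158.79999999999998
top disc_bar 0.72 2352 [172. 226.] [54. 54.] 90.0
  barworld [0.4072 0.2307 0.048 ] [ 0.002 -0.158  0.   ] [-0.157 -0.004  0.   ]
top disc_bar 0.61 1218 [192.5 167. ] [38. 39.] 90.0
  barworld [0.5814 0.1751 0.048 ] [ 0.002 -0.115  0.   ] [-0.113 -0.002  0.   ]
top disc_bar 0.61 2394 [116.5 271.5] [53.7 55.2] 45.0
  barworld [0.2737 0.3875 0.048 ] [ 0.114 -0.108  0.   ] [-0.108 -0.114  0.   ]
top rail_stop 0.6 261 [334.5 203.9] [ 6.4 49.4] 81.9
top rail_stop 0.5 1197 [192.5 167.5] [37. 39.] 90.0
side disc 0.75 1009 [209.3 195.9] [41.6 31.8] 26.6
side disc 0.65 578 [262. 195.] [22. 32.] 90.0
side disc 0.64 887 [165.5 178. ] [26. 43.] 90.0
side disc 0.56 2592 [297.4 242.9] [43.1 66.1] 56.8
side disc_bar 0.95 533 [263.  195.5] [21. 32.] 90.0
side disc_bar 0.74 1054 [208.9 195.2] [44.5 31.4] 20.6
side disc_bar 0.7 869 [165.5 178. ] [26. 43.] 90.0
side plate_face 0.57 2497 [296.8 243.3] [42.3 65.4] 57.0
[[306.0, 214.0], [335.0, 243.0], [283.0, 276.0], [259.0, 243.0]]
side rail_stop 0.73 234 [268.1 261.8] [45.8  5.6] 53.1
```

View pics/crop1.png

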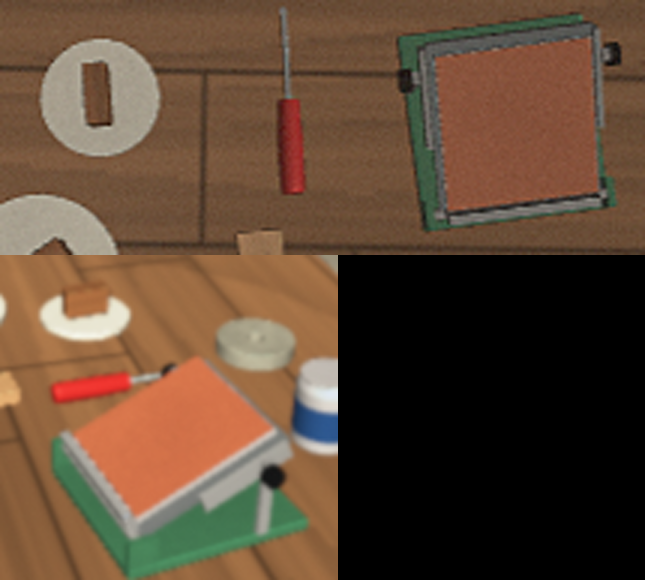

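The crop confirms the choice: the disc at (193,167) measures 121 mm, so it is the smallest. Now I'll fit the plate pose from its abrasive's colour outline in both views, and the bar yaw from its colour.

```bash
python3 - <<'E'
from h import *
P={n:env.read_camera(n) for n in ["top","side"]}
Q={}
def seg(p,seed,win,tol):
    im=cv2.cvtColor(p["pixels"],cv2.COLOR_RGB2LAB).astype(float)
    x,y=seed; ref=np.median(im[y-2:y+3,x-2:x+3].reshape(-1,3),0)
    d=np.abs(im-ref)*[.4,1,1]; m=(d.max(2)<tol); w=np.zeros_like(m); w[win[1]:win[3],win[0]:win[2]]=1
    return m&w
for n,seed,win in [("top",(333,176),(290,135,375,215)),("side",(297,243),(245,205,345,290))]:
    m=cv2.morphologyEx(seg(P[n],seed,win,14).astype(np.uint8),cv2.MORPH_OPEN,np.ones((3,3)))
    l,lab,st,_=cv2.connectedComponentsWithStats(m); k=1+st[1:,4].argmax(); m=lab==k
    # line fits on each side, edge-refined: use boundary contour of upsampled mask
    c=max(cv2.findContours(cv2.resize(m.astype(np.uint8)*255,None,fx=4,fy=4,interpolation=cv2.INTER_LINEAR)//128,0,cv2.CHAIN_APPROX_NONE)[0],key=cv2.contourArea)[:,0]
    pts=(c+.5)/4-.5
    q=quad(m); L=[]
    for i in range(4):
        a,b=q[i],q[(i+1)%4]; u=(b-a)/np.linalg.norm(b-a); t=(pts-a)@u; dd=np.abs((pts-a)@[-u[1],u[0]])
        s=pts[(dd<2.5)&(t>6)&(t<np.linalg.norm(b-a)-6)].astype(np.float32)
        vx,vy,x,y=cv2.fitLine(s,cv2.DIST_HUBER,0,.01,.01)[:,0]; L.append(np.cross([x,y,1],[x+vx,y+vy,1]))
    Q[n]=np.array([(lambda z:z[:2]/z[2])(np.cross(L[i-1],L[i])) for i in range(4)])
    print(n,m.sum(),Q[n].round(1).tolist())
def order(n,q,ref): # match to predicted
    return np.array([q[np.argmin(np.linalg.norm(q-r,axis=1))] for r in ref])
def model(v):
    Rm=R.from_euler("ZY",[v[3],-v[4]]).as_matrix()
    low=-.0795
    T=np.array([[.079,.075,0],[.079,-.075,0],[low,-.075,0],[low,.075,0]])
    S=T.copy(); S[2:]=[[-.08,-.075,.009],[-.08,.075,.009]]
    return {"top":v[:3]+T@Rm.T,"side":v[:3]+S@Rm.T}
def res(v,full=False):
    M=model(v); r=[]
    for n in Q:
        pr=proj(P[n],M[n]); r.append(pr-order(n,Q[n],pr))
    return r if full else np.concatenate(r).ravel()
s=least_squares(res,[.555,-.23,.085,.09,.45],loss="soft_l1")
v=s.x; print("face",v[:3].round(4),"yaw,slope deg",np.degrees(v[3:]).round(2)); print(np.round(res(v,True),1).tolist())
j=np.array([np.cos(v[3]),np.sin(v[3])]); print("height check: hinge at z=.036, along",(v[2]-.036)/np.sin(v[4]))
# bar
p=P["top"]; im=p["pixels"].astype(int); w=im[145:190,170:216]; 
sat=w.max(2)-w.min(2); m=((w[:,:,0]-w[:,:,2]>25)&(np.hypot(*(np.indices(w.shape[:2])-np.array([[[22]],[[22.5]]])))<16)).astype(np.uint8)
ys,xs=np.nonzero(m); print("bar px",m.sum(),"mean",xs.mean()+170,ys.mean()+145)
r=cv2.minAreaRect(np.c_[xs,ys].astype(np.float32)); print(r)
C=np.cov(np.c_[xs,ys].T); e=np.linalg.eigh(C)[1][:,1]; 
w0=onplane(p,[[xs.mean()+170,ys.mean()+145],[xs.mean()+170+10*e[0],ys.mean()+145+10*e[1]]],.044); dd=w0[1]-w0[0]
print("bar centre",w0[0].round(4),"yaw",np.degrees(np.arctan2(dd[1],dd[0])))
ps=P["side"]
for n,p in P.items():
  for t in ["disc_bar","plate_face"]:
    print(n,t,[(np.round(d["centre"],3).tolist(),round(d["confidence"],2)) for d in env.landmark_of(t,p)])
E
```

```text
top 2671 [[356.6, 146.9], [358.8, 198.4], [308.9, 205.2], [304.5, 153.7]]
side 2371 [[305.4, 213.4], [334.3, 241.2], [282.4, 274.9], [257.2, 242.7]]
face [ 0.5561 -0.2319  0.0851] yaw,slope deg [ 8.55 25.19]
[[[-0.2, -0.1], [0.1, -0.4], [0.2, -0.3], [-0.2, -0.2]], [[0.0, -0.3], [1.1, -0.1], [-1.5, 0.3], [-1.3, 0.3]]]
height check: hinge at z=.036, along 0.11533944914556009
bar px 347 mean 191.4841498559078 165.62247838616713
((22.378379821777344, 21.22972869873047), (31.071409225463867, 29.263019561767578), 9.462322235107422)
bar centre [0.5858 0.1787 0.044 ] yaw -141.09404000321675
top disc_bar [([0.267, 0.399, 0.044], 0.79), ([0.406, 0.234, 0.048], 0.64), ([0.585, 0.179, 0.031], 0.61)]
top plate_face [([0.553, -0.23, 0.091], 0.86)]
side disc_bar [([0.588, 0.173, 0.035], 0.72), ([0.403, 0.232, 0.046], 0.68), ([0.267, 0.397, 0.046], 0.66), ([0.565, -0.228, 0.005], 0.47), ([0.585, -0.007, 0.002], 0.39)]
side plate_face [([0.554, -0.233, 0.088], 0.85)]
```

```bash
python3 - <<'E'
from h import *
p=env.read_camera("top"); im=p["pixels"]
g=cv2.resize(im[145:190,170:216],None,fx=8,fy=8,interpolation=cv2.INTER_CUBIC)
lab=cv2.cvtColor(g,cv2.COLOR_RGB2LAB).astype(int)
yy,xx=np.indices(lab.shape[:2]); near=np.hypot(xx-8*22.5,yy-8*22)<8*15
L=lab[:,:,0]; th,_=cv2.threshold(L[near].astype(np.uint8),0,255,cv2.THRESH_OTSU); m=((L<th)&near).astype(np.uint8)
m=cv2.morphologyEx(m,cv2.MORPH_OPEN,np.ones((9,9))); c=max(cv2.findContours(m,0,1)[0],key=cv2.contourArea)
r=cv2.minAreaRect(c); b=cv2.boxPoints(r)/8+[170-.44,145-.44]
w=onplane(p,b,.040); print(np.array(r[1])/8,r[2],b.round(1).tolist()); print(w.round(4).tolist(),w.mean(0))
s=env.get_state(); print(s["clock"])
# model fit: hull of projected bar box
def hull(v):
    c=np.array([[x,y,z] for x in(-.03,.03) for y in(-.012,.012) for z in(.008,.048)]); c=c@R.from_euler("z",v[2]).as_matrix().T+[v[0],v[1],0]
    return cv2.convexHull(proj(p,c).astype(np.float32))
pts=(c[:,0].astype(float)/8+[170-.44,145-.44]).astype(np.float32)
M=np.zeros_like(m)
pts=cv2.findContours(m,0,cv2.CHAIN_APPROX_NONE)[0]; pts=max(pts,key=cv2.contourArea)[:,0]/8+[170-.44,145-.44]
f=lambda v:[cv2.pointPolygonTest(hull(v),(float(a),float(q)),True) for a,q in pts]
for y0 in (0,.1):
    s=least_squares(f,[.586,.178,y0],diff_step=1e-3,loss="soft_l1",x_scale=[.01,.01,.1]); print(s.x.round(4),np.degrees(s.x[2]),s.cost/len(pts))
E
```

```text
[22.01033211  9.69582939] 86.39153289794922 [[186.4, 155.3], [196.1, 154.7], [197.4, 176.7], [187.8, 177.3]]
[[0.6169, 0.1951, 0.04], [0.6192, 0.1664, 0.04], [0.5536, 0.1607, 0.04], [0.5513, 0.1893, 0.04]] [0.58523926 0.17787287 0.04      ]
2.05
[0.5862 0.1789 0.    ] 0.0 0.10751812411053174
[0.5862 0.1788 0.0982] 5.627046264637605 0.01960541472661941
```

```bash
cat >> h.py <<'E'
F=np.array([.5561,-.2319,.0855]); YAW,SLOPE=8.5,25.2
def tool(a,s):
    a,s=np.radians([a,s]); y=np.array([-np.sin(a),np.cos(a),0]); z=-np.array([-np.sin(s)*np.cos(a),-np.sin(s)*np.sin(a),np.cos(s)])
    return np.c_[np.cross(y,z),y,z]
def delta(pos,Rt,p0=None,R0=None):
    s=env.get_state(); q=s["orientation"]; p0=s["tcp_pos"] if p0 is None else p0
    R0=R.from_quat([*q[1:],q[0]]).as_matrix() if R0 is None else R0
    print("shift mm",((pos-np.array(p0))@R0*1000).round(1),"turn",(R.from_matrix(R0.T@Rt).as_rotvec(degrees=True)/10).round(3))
def onface(x,y,h,f=None):   # world position of tcp with disc underside h above face at (x,y) on slope; tcp 15 mm above underside
    T=tool(YAW,SLOPE); return F+T@np.array([-x,y,-(h+.015)])
E
python3 - <<'E'
from h import *
delta([.586,.179,.12],tool(5.5,0))
E
```

```text
shift mm [-517.1 -246.3  111.3] turn [ 1.000e-03  0.000e+00 -2.096e+00]
```

Emit:
{"api": "move_arm", "payload": {
  "targets": [
    [[-50, -24, 8], [0, 0, 0], -1],
    [[-105, -50, 18], [0, 0, 0], -1],
    [[-160, -76, 30], [0, 0, 0], -1],
    [[-215, -102, 40], [0, 0, 0], -1],
    [[-270, -128, 50], [0, 0, 0], -1]
  ]
}}

```text
clock: 2.68
tcp_pos: [0.3808, 0.3576, 0.1812]
orientation: [0.0, 0.134, 0.991, 0.0]
wrist_force: [0.4, 1.0, 0.2]
finger_gap: 0.0855
grip_force: 0.0
```

Emit:
{"api": "move_arm", "payload": {
  "targets": [
    [[-50, -24, 12], [0, 0, -0.5], -1],
    [[-100, -48, 25], [0, 0, -1.0], -1],
    [[-150, -72, 37], [0, 0, -1.5], -1],
    [[-200, -96, 50], [0, 0, -2.1], -1],
    [[-247, -118, 61], [0, 0, -2.1], -1]
  ]
}}

```text
clock: 3.3
tcp_pos: [0.5874, 0.1778, 0.1199]
orientation: [0.0, -0.048, 0.999, 0.0]
wrist_force: [0.9, 0.0, 0.4]
finger_gap: 0.0855
grip_force: 0.0
```

```bash
python3 - <<'E'
from h import *
p=env.read_camera("side");q=env.read_camera("top")
for n,p in(("side",p),("top",q)):
  for t in ["disc","disc_bar"]: print(n,t,[(np.round(d["centre"],3).tolist(),round(d["confidence"],2)) for d in env.landmark_of(t,p)])
delta([.586,.179,.015],tool(5.5,0)); print(env.get_state()["wrist_force"],env.get_state()["clock"])
E
```

```text
side disc [([0.586, 0.181, 0.001], 0.72), ([0.268, 0.4, -0.001], 0.72), ([0.485, -0.24, 0.039], 0.63), ([0.406, 0.236, 0.003], 0.57)]
side disc_bar [([0.585, 0.171, 0.033], 0.87), ([0.405, 0.232, 0.046], 0.84), ([0.585, 0.181, 0.001], 0.69), ([0.269, 0.399, 0.046], 0.6)]
top disc [([0.586, 0.182, -0.001], 0.8), ([0.265, 0.399, -0.002], 0.59)]
top disc_bar [([0.269, 0.396, 0.041], 0.89), ([0.587, 0.178, 0.034], 0.58)]
shift mm [ -0.7  -1.  105.4] turn [ 0.002 -0.004  0.007]
[ 0.3599436   1.0374098  -0.35799679] 3.6
```

Emit:
{"api": "move_arm", "payload": {
  "targets": [
    [[0, 0, 40], [0, 0, 0], -1],
    [[0, 0, 75], [0, 0, 0], -1],
    [[0, 0, 95], [0, 0, 0], -1],
    [[0, 0, 104], [0, 0, 0], -1],
    [[0, 0, 104], [0, 0, 0], -1]
  ],
  "squeeze": 60
}}

```text
clock: 4.22
tcp_pos: [0.5854, 0.1802, 0.0166]
orientation: [-0.0, -0.049, 0.999, 0.0]
wrist_force: [-0.0, 0.2, 0.1]
finger_gap: 0.0853
grip_force: 0.0
```

Emit:
{"api": "move_arm", "payload": {
  "targets": [
    [[0, 0, 0], [0, 0, 0], 0.2],
    [[0, 0, 0], [0, 0, 0], 1],
    [[0, 0, 0], [0, 0, 0], 1],
    [[0, 0, 0], [0, 0, 0], 1],
    [[0, 0, 0], [0, 0, 0], 1]
  ],
  "squeeze": 60
}}

```text
clock: 4.85
tcp_pos: [0.5867, 0.1793, 0.017]
orientation: [0.001, -0.048, 0.999, 0.0]
wrist_force: [-0.7, -0.7, 3.8]
finger_gap: 0.0234
grip_force: 60.4
```

Emit:
{"api": "move_arm", "payload": {
  "targets": [
    [[0, 0, -25], [0, 0, 0], 1],
    [[0, 0, -65], [0, 0, 0], 1],
    [[0, 0, -110], [0, 0, 0], 1],
    [[0, 0, -150], [0, 0, 0], 1],
    [[0, 0, -150], [0, 0, 0], 1]
  ],
  "squeeze": 80
}}

```text
clock: 5.48
tcp_pos: [0.5881, 0.1797, 0.1697]
orientation: [0.003, -0.048, 0.999, 0.0]
wrist_force: [0.8, 0.9, -1.5]
finger_gap: 0.0227
grip_force: 78.6
```

```bash
sed -i 's/h+.015/h+.017/' h.py; python3 - <<'E'
from h import *
s=env.get_state();print(s["wrist_force"],s["ft_torque"],s["finger_gap"])
delta(onface(.01,0,.06),tool(YAW,SLOPE)); print(onface(.01,0,.06))
E
```

```text
[ 0.81720434  0.85551782 -1.53273624] [ 0.00212938 -0.03539266 -0.04743923] 0.022682208476462132
shift mm [  95.3 -407.8    9.4] turn [-0.063 -2.484 -0.292]
[ 0.53262399 -0.23540851  0.15942948]
```

Emit:
{"api": "move_arm", "payload": {
  "targets": [
    [[8, -35, 0], [0, 0, 0], 1],
    [[20, -85, 0], [0, 0, -0.1], 1],
    [[32, -140, 0], [0, -0.4, -0.2], 1],
    [[45, -195, 0], [0, -0.9, -0.3], 1],
    [[57, -245, 0], [0, -1.3, -0.3], 1]
  ]
}}

```text
clock: 6.1
tcp_pos: [0.551, -0.0713, 0.1642]
orientation: [0.113, -0.074, 0.991, 0.006]
wrist_force: [1.1, -0.1, -1.6]
finger_gap: 0.0227
grip_force: 78.8
```

```bash
python3 - <<'E'
from h import *
delta(onface(.01,0,.06),tool(YAW,SLOPE))
E
```

```text
shift mm [  42.6 -159.5   -4.1] turn [-0.027 -1.223  0.011]
```

Emit:
{"api": "move_arm", "payload": {
  "targets": [
    [[11, -45, -1], [0, -0.4, 0], 1],
    [[22, -90, -2], [0, -0.8, 0], 1],
    [[33, -130, -3], [0, -1.2, 0], 1],
    [[42, -160, -4], [-0.03, -1.22, 0], 1],
    [[42, -160, -4], [-0.03, -1.22, 0], 1]
  ]
}}

```text
clock: 6.72
tcp_pos: [0.5337, -0.2362, 0.1594]
orientation: [0.216, -0.071, 0.974, 0.016]
wrist_force: [-0.5, 0.9, -0.9]
finger_gap: 0.0232
grip_force: 79.0
```

```bash
python3 - <<'E'
from h import *
delta(onface(.01,0,.03),tool(YAW,SLOPE))
s=env.get_state();print(s["wrist_force"],s["ft_torque"],s["tcp_pos"])
p=env.read_camera("side");q=env.read_camera("top")
a=cv2.resize(p["pixels"][165:300,220:370],None,fx=3,fy=3,interpolation=2)
b=cv2.resize(q["pixels"][130:220,285:385],None,fx=3.5,fy=3.5,interpolation=2)
c=np.zeros((405,800,3),np.uint8); c[:,:450]=a; c[:315,450:800]=b
cv2.imwrite("pics/hover.png",c[:,:,::-1])
E
```

```text
shift mm [ 0.7  1.  29.6] turn [ 0.002 -0.015 -0.014]
[-0.50652761  0.92657248 -0.92734396] [-0.07991103  0.50163371 -0.00055447] [ 0.53366008 -0.23623898  0.15942428]
```

View pics/hover.png

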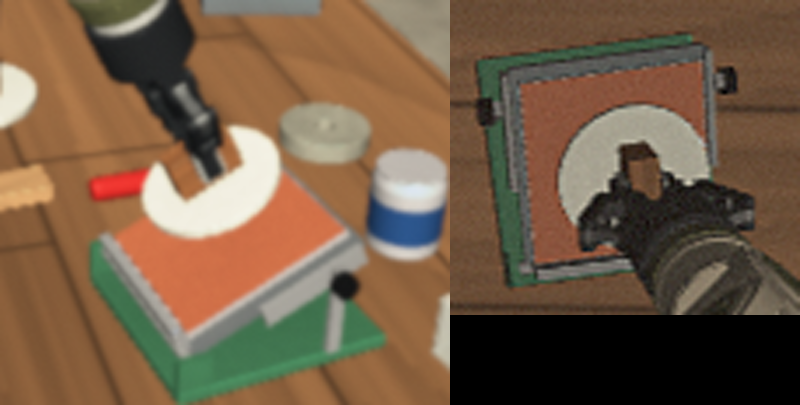

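The disc hovers over the plate in both views (side crop around (212,180), top crop around (635,180)), parallel to it by eye. I'll check the disc's tilt in hand numerically before contact.

```bash
cat >> h.py <<'E'
def disc_pts(p,win):
    im=cv2.GaussianBlur(p["pixels"],(3,3),0.6); x0,y0,x1,y1=win
    g=cv2.resize(im[y0:y1,x0:x1],None,fx=4,fy=4,interpolation=cv2.INTER_CUBIC); hsv=cv2.cvtColor(g,cv2.COLOR_RGB2HSV).astype(int)
    m=((hsv[:,:,1]<75)&(hsv[:,:,2]>HV[p["name"]])).astype(np.uint8)
    m=cv2.morphologyEx(m,cv2.MORPH_OPEN,np.ones((7,7)))
    c=max(cv2.findContours(m,0,cv2.CHAIN_APPROX_NONE)[0],key=cv2.contourArea)[:,0].astype(float)
    ctr=c.mean(0); o=c+8*(c-ctr)/np.linalg.norm(c-ctr,axis=1)[:,None]; o=np.clip(o,0,np.array(g.shape[1::-1])-1).astype(int)
    H=hsv[o[:,1],o[:,0]]; k=(H[:,1]>90)&(H[:,2]>90)&(H[:,0]<22)
    h=cv2.convexHull(c.astype(np.float32)); k&=np.array([abs(cv2.pointPolygonTest(h,(float(a),float(b)),True))<4 for a,b in c])
    return (c[k]+.5)/4-.5+[x0,y0]
HV={"top":120,"side":150}
th=np.linspace(0,2*np.pi,180,endpoint=False)
def discfit(wins,v0):
    D=[]
    for n,w in wins.items():
        p=env.read_camera(n); p["name"]=n; D.append((p,disc_pts(p,w)))
    def hull(p,v):
        C=np.concatenate([np.c_[.06*np.cos(th),.06*np.sin(th),0*th+z] for z in(0,.008)])
        Rm=R.from_euler("ZYX",[np.radians(YAW),-v[3],v[4]]).as_matrix()
        return cv2.convexHull(proj(p,v[:3]+C@Rm.T).astype(np.float32))
    f=lambda v:np.concatenate([[cv2.pointPolygonTest(hull(p,v),(float(a),float(b)),True) for a,b in q[::3]] for p,q in D])
    s=least_squares(f,v0,diff_step=2e-3,loss="soft_l1",f_scale=.5,x_scale=[.01,.01,.01,.1,.1])
    print("pts",[len(q) for _,q in D],"rms",np.sqrt((f(s.x)**2).mean()).round(2),"centre",s.x[:3].round(4),"slope,roll",np.degrees(s.x[3:]).round(1))
    T=tool(YAW,SLOPE); l=T.T@(s.x[:3]-F)*1000; print("on face: x %.1f y %.1f h %.1f mm"%(-l[0],l[1],-l[2])); return s.x
E
python3 - <<'E'
from h import *
T=tool(YAW,SLOPE); s=env.get_state(); c=s["tcp_pos"]+T[:,2]*.017
discfit({"side":(260,200,320,250),"top":(310,150,365,210)},[*c,np.radians(25),0.01])
E
```

```text
pts [377, 262] rms 0.4 centre [ 0.5398 -0.2348  0.144 ] slope,roll [25.5 -1.3]
on face: x 10.0 y -0.4 h 60.0 mm
```

The disc sits as planned at x = 10 mm, 60 mm above the face, at 25.5° against the plate's 25.2°. Descending along the normal.

Emit:
{"api": "move_arm", "payload": {
  "targets": [
    [[0, 1, 15], [0, 0, 0], 1],
    [[0, 1, 30], [0, 0, 0], 1],
    [[0, 1, 42], [0, 0, 0], 1],
    [[0, 1, 50], [0, 0, 0], 1],
    [[0, 1, 50], [0, 0, 0], 1]
  ]
}}

```text
clock: 7.55
tcp_pos: [0.556, -0.2298, 0.1154]
orientation: [0.217, -0.073, 0.973, 0.017]
wrist_force: [-0.5, -0.2, -1.9]
finger_gap: 0.0229
grip_force: 79.0
```

```bash
cat >> h.py <<'E'
def rep():
    s=env.get_state(); q=s["orientation"]; Rm=R.from_quat([*q[1:],q[0]]).as_matrix(); T=tool(YAW,SLOPE)
    l=T.T@(np.array(s["tcp_pos"])-F)*1000
    print("t",round(s["clock"],2),"face x %.1f y %.1f h %.1f"%(-l[0],l[1],-l[2]-17),"F slope-down,y,into %s"%(T.T@s["wrist_force"]).round(1),"M",(T.T@s["ft_torque"]).round(2),"ori err x10deg",(R.from_matrix(T.T@Rm).as_rotvec(degrees=True)/10).round(3),"gap",round(s["finger_gap"],4))
E
python3 -c "
from h import *
rep()"
```

```text
t 7.55 face x 12.9 y 2.1 h 10.0 F slope-down,y,into [ 1.3 -0.1  1.5] M [-0.04  0.54 -0.  ] ori err x10deg [-0.008  0.007 -0.012] gap 0.0229
```

Emit:
{"api": "move_arm", "payload": {
  "targets": [
    [[1, -1, 2], [0, 0, 0], 1],
    [[1, -1, 4], [0, 0, 0], 1],
    [[1, -1, 6], [0, 0, 0], 1],
    [[1, -1, 7], [0, 0, 0], 1],
    [[1, -1, 8], [0, 0, 0], 1]
  ]
}}

```text
clock: 8.18
tcp_pos: [0.5589, -0.2313, 0.1092]
orientation: [0.218, -0.073, 0.973, 0.016]
wrist_force: [-1.5, -0.5, 2.0]
finger_gap: 0.0223
grip_force: 79.4
```

```bash
python3 -c "
from h import *
rep()"
```

```text
t 8.18 face x 12.7 y 0.2 h 3.2 F slope-down,y,into [ 0.5 -0.3 -2.5] M [-0.05  0.85 -0.02] ori err x10deg [ 0.004 -0.002 -0.013] gap 0.0223
```

```bash
python3 - <<'E'
from h import *
T=tool(YAW,SLOPE); s=env.get_state(); c=s["tcp_pos"]+T[:,2]*.017
v=discfit({"side":(250,205,325,270),"top":(308,145,368,210)},[*c,np.radians(25),0.01]); rep()
p=env.read_camera("side"); rep()
print([(np.round(d["centre"],3).tolist(),round(d["confidence"],2)) for d in env.landmark_of("plate_face",p)]); rep()
cv2.imwrite("pics/contact.png",cv2.resize(p["pixels"][195:295,235:355],None,fx=6,fy=6,interpolation=2)[:,:,::-1])
E
```

```text
pts [356, 294] rms 0.49 centre [ 0.5644 -0.2322  0.0929] slope,roll [25.4 -1.9]
on face: x 10.6 y -1.5 h 3.2 mm
t 8.28 face x 12.7 y 0.2 h 3.2 F slope-down,y,into [ 1.   0.2 -3.6] M [ 0.    0.84 -0.03] ori err x10deg [ 0.004 -0.002 -0.013] gap 0.0229
t 8.32 face x 12.7 y 0.2 h 3.2 F slope-down,y,into [ 1.4 -0.2 -3.9] M [ 0.03  0.83 -0.01] ori err x10deg [ 0.004 -0.002 -0.013] gap 0.023
[([0.555, -0.231, 0.086], 0.61), ([0.563, -0.228, 0.092], 0.52)]
t 8.38 face x 12.7 y 0.3 h 3.2 F slope-down,y,into [ 0.4  0.4 -3.5] M [0.08 0.84 0.03] ori err x10deg [ 0.004 -0.002 -0.013] gap 0.0231
```

View pics/contact.png

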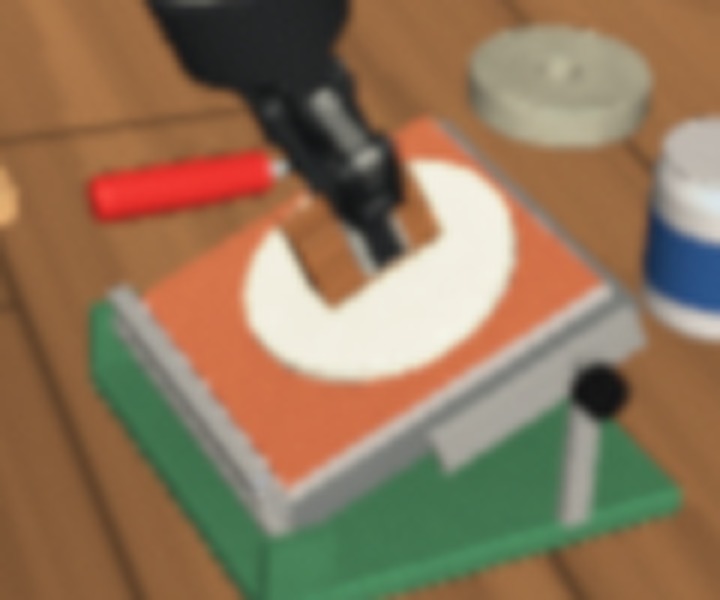

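The 5.2 N contact with a 0.3 N·m moment puts the touch at the down-slope rim, so the disc is a little too steep. I'll ease the slope by 2° and read again.

Emit:
{"api": "move_arm", "payload": {
  "targets": [
    [[0, 0, 0], [0, 0.1, 0], 1],
    [[0, 0, 0], [0, 0.2, 0], 1],
    [[0, 0, 0], [0, 0.2, 0], 1]
  ]
}}

```text
clock: 8.75
tcp_pos: [0.5594, -0.2311, 0.109]
orientation: [0.201, -0.074, 0.977, 0.014]
wrist_force: [-0.6, -1.2, 1.5]
finger_gap: 0.0225
grip_force: 79.4
```

```bash
python3 -c "
from h import *
for i in range(3): env.read_camera('top'); rep()"
```

```text
t 8.8 face x 13.0 y 0.3 h 2.8 F slope-down,y,into [-0.3 -0.1 -0.9] M [ 0.25  0.07 -0.  ] ori err x10deg [ 0.001  0.197 -0.015] gap 0.023
t 8.85 face x 13.0 y 0.3 h 2.8 F slope-down,y,into [-0.6 -0.  -2.7] M [ 0.22  0.02 -0.02] ori err x10deg [ 0.002  0.196 -0.015] gap 0.023
t 8.9 face x 13.0 y 0.3 h 2.9 F slope-down,y,into [-1.3 -0.8 -1.3] M [ 0.19 -0.02 -0.06] ori err x10deg [ 0.002  0.195 -0.015] gap 0.0228
```

Emit:
{"api": "move_arm", "payload": {
  "targets": [
    [[1, 0, -3], [0, 0, 0], 1],
    [[2, 0, -6], [0, 0, 0], 1],
    [[2, 0, -6], [0, 0, 0], 1],
    [[2, 0, -6], [0, 0, 0], 1]
  ]
}}

```text
clock: 9.4
tcp_pos: [0.5544, -0.2315, 0.1132]
orientation: [0.2, -0.074, 0.977, 0.015]
wrist_force: [1.0, -0.3, -2.0]
finger_gap: 0.0232
grip_force: 79.0
```

```bash
cat >> h.py <<'E'
def avg(n=6):
    T=tool(YAW,SLOPE); A=[]
    for i in range(n):
        env.read_camera("top"); s=env.get_state(); A.append(np.r_[T.T@s["wrist_force"],T.T@s["ft_torque"]])
    A=np.array(A); print("avg F,M",A.mean(0).round(2),"sd",A.std(0).round(2)); rep()
E
python3 -c "
from h import *
avg()"
```

```text
avg F,M [ 0.61 -0.13  1.77  0.    0.51 -0.  ] sd [0.25 0.63 0.32 0.02 0.04 0.02]
t 9.7 face x 10.6 y 0.6 h 8.9 F slope-down,y,into [0.3 0.3 2.1] M [ 0.02  0.49 -0.02] ori err x10deg [-0.001  0.201 -0.012] gap 0.0229
```

Emit:
{"api": "move_arm", "payload": {
  "targets": [
    [[0, 0, 2], [0, 0, 0], 1],
    [[0, 0, 4], [0, 0, 0], 1],
    [[0, 0, 5], [0, 0, 0], 1],
    [[0, 0, 5.5], [0, 0, 0], 1],
    [[0, 0, 5.5], [0, 0, 0], 1]
  ]
}}

```text
clock: 10.32
tcp_pos: [0.5566, -0.2312, 0.1084]
orientation: [0.2, -0.074, 0.977, 0.015]
wrist_force: [-1.3, 0.7, 0.7]
finger_gap: 0.0229
grip_force: 79.2
```

```bash
python3 -c "
from h import *
avg(4)"
```

```text
avg F,M [ 1.66  0.38 -0.29 -0.1   0.64  0.  ] sd [0.11 0.44 0.4  0.03 0.04 0.05]
t 10.53 face x 10.4 y 0.6 h 3.5 F slope-down,y,into [ 1.5  0.6 -0.6] M [-0.05  0.66  0.07] ori err x10deg [ 0.     0.201 -0.012] gap 0.0229
```

Emit:
{"api": "move_arm", "payload": {
  "targets": [
    [[0, 0, 1], [0, 0, 0], 1],
    [[0, 0, 2], [0, 0, 0], 1],
    [[0, 0, 2], [0, 0, 0], 1]
  ]
}}

```text
clock: 10.9
tcp_pos: [0.5575, -0.2312, 0.1067]
orientation: [0.201, -0.074, 0.977, 0.015]
wrist_force: [-4.3, 0.9, 2.6]
finger_gap: 0.0227
grip_force: 79.7
```

```bash
python3 -c "
from h import *
avg(4)"
```

```text
avg F,M [ 2.38  1.4  -4.67 -0.15  0.71 -0.03] sd [0.42 0.39 0.35 0.02 0.02 0.01]
t 11.1 face x 10.5 y 0.5 h 1.6 F slope-down,y,into [ 2.3  0.9 -4.5] M [-0.18  0.71 -0.03] ori err x10deg [ 0.001  0.2   -0.013] gap 0.0227
```

The first contact was clearly at the low rim at 25.2°, and now it is close to flush, slightly past. Contact geometry puts the true slope at about 23.6–23.7° and the face about 3.6 mm higher than modelled. I'll lift, correct and lay it down again.

Emit:
{"api": "move_arm", "payload": {
  "targets": [
    [[0, 0, -3], [0, 0, 0], 1],
    [[0, 0, -5], [0, -0.04, 0], 1],
    [[0, 0, -5], [0, -0.04, 0], 1],
    [[0, 0, -3], [0, -0.04, 0], 1],
    [[0, 0, -1.5], [0, -0.04, 0], 1]
  ]
}}

```text
clock: 11.72
tcp_pos: [0.5571, -0.2312, 0.1079]
orientation: [0.204, -0.074, 0.976, 0.015]
wrist_force: [-1.4, 1.4, 0.9]
finger_gap: 0.0228
grip_force: 79.4
```

```bash
python3 -c "
from h import *
avg(4)
T=tool(YAW,SLOPE); s=env.get_state(); c=s['tcp_pos']+T[:,2]*.017
v=discfit({'side':(250,205,325,270),'top':(308,145,368,210)},[*c,np.radians(24),0.01])"
```

```text
avg F,M [ 0.92  0.77 -1.5   0.02  0.6   0.02] sd [0.24 0.39 0.6  0.01 0.04 0.03]
t 11.93 face x 10.5 y 0.5 h 3.0 F slope-down,y,into [ 0.7  0.8 -1.8] M [ 0.02  0.59 -0.03] ori err x10deg [ 0.     0.161 -0.013] gap 0.0231
pts [370, 288] rms 0.46 centre [ 0.5621 -0.2322  0.0915] slope,roll [23.7 -1.9]
on face: x 7.9 y -1.2 h 2.9 mm
```

The disc is flush now: 3.3 N with the contact moment centred, at 23.6–23.7° by both pose and image. Sliding down the slope.

Emit:
{"api": "move_arm", "payload": {
  "targets": [
    [[4, 0, 0], [0, 0, 0], 1],
    [[8, 0, 0], [0, 0, 0], 1],
    [[13, 0, 0], [0, 0, 0], 1],
    [[18, 0, 0], [0, 0, 0], 1],
    [[20, 0, 0], [0, 0, 0], 1]
  ]
}}

```text
clock: 12.65
tcp_pos: [0.5385, -0.2341, 0.0999]
orientation: [0.204, -0.073, 0.976, 0.015]
wrist_force: [0.2, 0.8, 0.4]
finger_gap: 0.0228
grip_force: 79.4
```

```bash
python3 -c "
from h import *
SLOPE=23.6
import h; h.SLOPE=23.6
avg(4)
T=tool(YAW,SLOPE); s=env.get_state(); c=s['tcp_pos']+T[:,2]*.017
v=discfit({'side':(245,210,320,275),'top':(308,145,368,212)},[*c,np.radians(24),0.01])"; sed -i 's/YAW,SLOPE=8.5,25.2/YAW,SLOPE=8.5,23.6/' h.py
```

```text
avg F,M [ 0.64 -0.18 -1.24  0.18  0.5  -0.03] sd [0.27 0.51 0.46 0.05 0.07 0.01]
t 12.85 face x -10.6 y 0.5 h 3.2 F slope-down,y,into [ 0.6 -0.1 -1.1] M [ 0.26  0.59 -0.02] ori err x10deg [ 0.001  0.005 -0.01 ] gap 0.0227
pts [369, 291] rms 0.45 centre [ 0.5437 -0.235   0.0831] slope,roll [23.8 -1.9]
on face: x -12.7 y -1.2 h 2.9 mm
```

Emit:
{"api": "move_arm", "payload": {
  "targets": [
    [[1.5, 0, 0], [0, 0, 0], 1],
    [[3, 0, 0], [0, 0, 0], 1],
    [[4.5, 0, 0], [0, 0, 0], 1],
    [[6, 0, 0], [0, 0, 0], 1]
  ]
}}

```text
clock: 13.45
tcp_pos: [0.5334, -0.2348, 0.0976]
orientation: [0.204, -0.074, 0.976, 0.015]
wrist_force: [0.5, 0.1, 1.9]
finger_gap: 0.0229
grip_force: 79.4
```

```bash
python3 -c "
from h import *
avg(3)"
```

```text
avg F,M [-0.66  0.44 -1.42  0.17  0.33 -0.08] sd [0.06 0.25 0.36 0.02 0.05 0.03]
t 13.6 face x -16.3 y 0.5 h 3.2 F slope-down,y,into [-0.7  0.1 -1.6] M [ 0.2   0.35 -0.11] ori err x10deg [ 0.     0.002 -0.011] gap 0.023
```

Emit:
{"api": "move_arm", "payload": {
  "targets": [
    [[0.7, 0, 0], [0, 0, 0], 1],
    [[1.5, 0, 0], [0, 0, 0], 1]
  ]
}}

```text
clock: 13.85
tcp_pos: [0.5321, -0.235, 0.097]
orientation: [0.204, -0.074, 0.976, 0.015]
wrist_force: [1.2, 0.6, 2.1]
finger_gap: 0.0227
grip_force: 79.4
```

```bash
python3 -c "
from h import *
avg(3)"
```

```text
avg F,M [-0.5   0.05 -2.14  0.13  0.27 -0.06] sd [0.47 0.4  0.34 0.01 0.02 0.04]
t 14.0 face x -17.7 y 0.4 h 3.2 F slope-down,y,into [ 0.1  0.6 -2.5] M [ 0.15  0.3  -0.07] ori err x10deg [ 0.     0.001 -0.012] gap 0.023
```

Emit:
{"api": "move_arm", "payload": {
  "targets": [
    [[0.7, 0, 0], [0, 0, 0], 1],
    [[1.5, 0, 0], [0, 0, 0], 1]
  ]
}}

```text
clock: 14.25
tcp_pos: [0.5308, -0.2352, 0.0964]
orientation: [0.204, -0.074, 0.976, 0.015]
wrist_force: [0.3, 0.8, 1.9]
finger_gap: 0.023
grip_force: 79.4
```

```bash
python3 -c "
from h import *
avg(3)"
```

```text
avg F,M [-1.12 -0.29 -1.46  0.14  0.16 -0.07] sd [0.29 0.2  0.3  0.   0.04 0.01]
t 14.4 face x -19.1 y 0.4 h 3.2 F slope-down,y,into [-0.9 -0.  -1. ] M [ 0.13  0.11 -0.07] ori err x10deg [ 0.     0.    -0.012] gap 0.0231
```

Emit:
{"api": "move_arm", "payload": {
  "targets": [
    [[0.5, 0, 0], [0, 0, 0], 1],
    [[1, 0, 0], [0, 0, 0], 1]
  ]
}}

```text
clock: 14.65
tcp_pos: [0.5303, -0.2353, 0.0963]
orientation: [0.204, -0.074, 0.976, 0.015]
wrist_force: [2.9, 1.6, 1.3]
finger_gap: 0.0231
grip_force: 79.3
```

```bash
python3 -c "
from h import *
avg(3)"
```

```text
avg F,M [-3.72  0.79 -0.75 -0.07 -0.3   0.  ] sd [0.27 0.62 0.55 0.04 0.05 0.02]
t 14.8 face x -19.6 y 0.4 h 3.3 F slope-down,y,into [-4.  -0.1 -0.1] M [-0.09 -0.35  0.02] ori err x10deg [ 0.    -0.005 -0.015] gap 0.0226
```

The rail contact is clear: the down-slope reaction jumped from 1.1 to 3.7 N at x = -19.6 mm, where it was expected. Now pressing in.

Emit:
{"api": "move_arm", "payload": {
  "targets": [
    [[0.2, 0, 0.7], [0, 0, 0], 1],
    [[0.3, 0, 1.4], [0, 0, 0], 1],
    [[0.3, 0, 2.1], [0, 0, 0], 1],
    [[0.3, 0, 2.5], [0, 0, 0], 1],
    [[0.3, 0, 2.5], [0, 0, 0], 1]
  ]
}}

```text
clock: 15.42
tcp_pos: [0.531, -0.2353, 0.0943]
orientation: [0.204, -0.074, 0.976, 0.015]
wrist_force: [1.0, 2.4, 6.6]
finger_gap: 0.0232
grip_force: 80.1
```

```bash
python3 -c "
from h import *
avg(5)"
```

```text
avg F,M [-3.69  1.87 -6.05 -0.23 -0.25 -0.03] sd [0.35 0.44 0.44 0.02 0.04 0.04]
t 15.68 face x -19.7 y 0.3 h 1.2 F slope-down,y,into [-3.3  1.4 -5.8] M [-0.23 -0.23 -0.03] ori err x10deg [ 0.002 -0.006 -0.015] gap 0.0228
```

Emit:
{"api": "move_arm", "payload": {
  "targets": [
    [[0, 0, 0.5], [0, 0, 0], 1],
    [[0.1, 0, 1.0], [0, 0, 0], 1],
    [[0.1, 0, 1.0], [0, 0, 0], 1]
  ]
}}

```text
clock: 16.05
tcp_pos: [0.5313, -0.2353, 0.0935]
orientation: [0.205, -0.074, 0.976, 0.015]
wrist_force: [0.1, 2.6, 7.4]
finger_gap: 0.023
grip_force: 80.3
```

```bash
python3 - <<'E'
from h import *
avg(5)
T=tool(YAW,SLOPE); s=env.get_state(); c=s['tcp_pos']+T[:,2]*.017
v=discfit({'side':(245,210,320,275),'top':(308,145,368,212)},[*c,np.radians(24),0.01])
p=env.read_camera("side");q=env.read_camera("top")
a=cv2.resize(p["pixels"][200:290,240:350],None,fx=4,fy=4,interpolation=2)
b=cv2.resize(q["pixels"][135:215,295:375],None,fx=4.5,fy=4.5,interpolation=2)
c=np.zeros((360,800,3),np.uint8); c[:,:440]=a; c[:,440:800]=b
cv2.imwrite("pics/press.png",c[:,:,::-1])
E
```

```text
avg F,M [-3.49  2.44 -7.24 -0.3  -0.21 -0.  ] sd [0.46 0.36 0.45 0.02 0.02 0.02]
t 16.3 face x -19.7 y 0.3 h 0.3 F slope-down,y,into [-3.8  2.7 -7.7] M [-0.29 -0.18  0.02] ori err x10deg [ 0.002 -0.007 -0.015] gap 0.0232
pts [200, 284] rms 1.71 centre [ 0.5335 -0.2351  0.0808] slope,roll [16.6  4.2]
on face: x -22.8 y 0.1 h 4.8 mm
```

View pics/press.png

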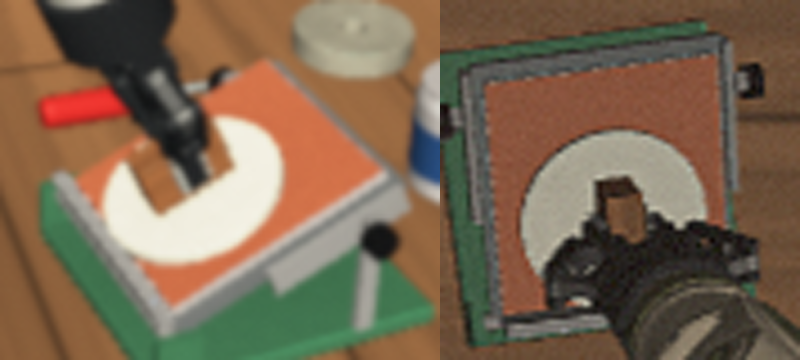

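The picture shows the disc's rim at the rail (side crop around (110,215)), flat on the plate and still gripped. The push is about 9 N and the plate has sunk about 3.9 mm by both force and position. The rail reaction is about 4 N. Handing in.

```bash
python3 -c "
from h import *
rep(); print(env.hand_in())"
```

```text
t 16.5 face x -19.7 y 0.3 h 0.4 F slope-down,y,into [-3.6  2.5 -7.4] M [-0.27 -0.18  0.04] ori err x10deg [ 0.003 -0.008 -0.015] gap 0.0228
the job is handed in; nothing more can be done
None
```

I handed the job in at 16.5 s with the smallest disc still gripped, lying flush on the plate against the rail (about 4 N), and the plate sunk by an estimated 3.8–4 mm of its 8 mm; the hand-in gave no verdict.

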